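Uncover a sensor head and run it under the lens bridge

TASK

Take the sprung bayonet dust cap off the sensor head (keep it pressed down while you twist it anticlockwise past its catch, never wrenching it round unpressed, then let it spring up and lift it off) and set it down right way up in the shallow steel tray. Then slide the sensor head along its rail, under the bridge bar, to show that it clears the bar, until it is fully home against the end stop. The bridge is aligned, so let nothing press on it, and leave the other things on the table where they are.

Things in the scene. Friction and masses are not known exactly. Their poses are not given: they have to be found in the camera images.
- cap_grip (a point): (Sizes in mm.) Dust cap: black, round, 66 across, about 60 g, with a raised aluminium grip bar across its top: 46 long, 12 wide, 26 high, flat sides. This point is the centre of the grip bar: the bar's top is 13 above it, the flat round top on which the bar stands 13 below. x runs along the bar, z up. At the start the cap is locked on the collar, bar along the sliding direction, this point 28 above the rim.
- cap_top (a point): Centre of the cap's flat round top, at the root of the grip bar. To free the locked cap: push it straight down 6 to 8 (the catch is 5 deep, the cap bottoms at 9; the spring takes 6 N at first, 11 N at the bottom); keeping it down, turn it 60 degrees anticlockwise seen from above (54 to 66 does; there is a stop). Not pressed, it turns only some 8 degrees. Let up, it springs 5 higher than when locked.
- cap_foot (a point): Centre of the foot of the cap's plug (34 across), on which the cap stands when set down; 36 below the grip bar's centre, whole cap 49 high. Two lugs on the foot, under the ends of the bar, engage in the collar. When turned free and let up, the foot lies 3 below the collar's rim, and the cap lifts straight out.
- collar (a point): Sensor head: plain aluminium box 120 long, 60 wide, 44 high on a black carriage on a dovetail rail; near its front end a round collar 59 across, 22 high. About 0.8 kg; it slides along the rail but cannot lift off or turn (play about 1.5). This point: centre of the collar's rim, 108 above the table. x is the sliding direction, to bridge and stop; z up. Front face 32 ahead of the point, back face 88 behind.
- back (a point): Centre of the flat back face of the sensor head's box (60 wide, from 42 to 86 above the table; this point is 64 above it). x points in the sliding direction, into the box. Push here; it takes some 3 to 7 N. The rail's top, 50 wide, is 30 above the table and runs on 17 or more behind the face.
- home (a point): Fixed point over the rail, 108 above the table: the centre of the collar's rim lies here when the head is fully home against the end stop, under the bridge bar. 115 to 165 from the start. x is the sliding direction, z up.
- stop (a point): Centre of the face of the end stop, a fixed aluminium block 50 wide across the rail, top 56 above the table, that the carriage's front end meets when home. x is the sliding direction. The rail is 330 long and fixed.
- bridge: Lens bridge, fixed, over the rail: two steel pillars 25 across, centres 156 apart, and a black bar, 30 wide along the rail, 196 long, underside 113 above the table, top 133; on its middle a lens tube 29 across, up to 155. Origin on the table below home; x is the sliding direction, y along the bar. The bare collar passes 5 under the bar; the cap would strike it.
- tray_in (a point): Centre of the inner floor (4 above the table) of the shallow open steel tray, outside 150 along x, 120 along y, 22 high, walls 4. Fixed. It stands left or right of the rail; a closed black box of like size, 45 high, stands on the other side.
- mirror_a: loose bystander: square black mirror mount on a post, 88 high mm. Leave it. Origin under its centre.
- lens_tube: loose bystander: short black tube standing upright, 31 across, 34 high mm. Leave it. Origin under its centre.
- screwdriver: loose bystander: black screwdriver lying, 170 long mm. Leave it. Origin under its centre.
- puck: loose bystander: flat round black meter head, 68 across, 16 high mm. Leave it. Origin under its centre.
- post_b: loose bystander: pinhole disc on a post, 98 high mm. Leave it. Origin under its centre.
- optic_case: loose bystander: clear flat case, 60 square, 24 high mm. Leave it. Origin under its centre.
Mind the look-alikes: they are no part of the job. What is shaped like the part that bears cap_grip but brown, orange or white is not meant.

How it is judged:
On the way, in this order (a step that is already met when the one before it is completed fails the run):
1. the cap is unlocked and lifted clear of the collar (z of cap_grip in the frame of collar above 0.047 m and z of collar in the frame of home below 0.006 m), for 0.1 s.
2. the cap is set down right way up on the tray's floor, not dropped: it stands there with the gripper still at it (x of cap_grip in the frame of tray_in between -0.055 and 0.055 m and y of cap_grip in the frame of tray_in between -0.04 and 0.04 m and z of cap_grip in the frame of tray_in between 0.03 and 0.048 m and angle between cap_grip's own z axis and vertical below 0.15 rad and distance between the grasp point and cap_grip below 0.045 m), for 0.1 s.
3. the sensor head has passed under the bar and stands home against the end stop (x of collar in the frame of home between -0.004 and 0.004 m and horizontal distance between collar and home below 0.006 m and angle between collar's own z axis and vertical below 0.05 rad), for 0.2 s.
At the end, for the whole second after the job is handed in: The cap stands upright (within 0.15 rad) on the floor of the steel tray, its axis within 55 mm (x) and 40 mm (y) of the tray's centre, and the sensor head is home: its collar within 4 mm of the home point along the rail and within 6 mm overall, level on the rail (all of step 3 and x of cap_grip in the frame of tray_in between -0.055 and 0.055 m and y of cap_grip in the frame of tray_in between -0.04 and 0.04 m and z of cap_grip in the frame of tray_in between 0.03 and 0.042 m and angle between cap_grip's own z axis and vertical below 0.15 rad); the robot touches nothing.
It fails at once if something pressed on the bridge with more than 4 N (contact force between anything else and bridge above 4 N).
It fails at once if the cap was wrenched round against its catch without being pressed down (z of cap_grip in the frame of collar between 0.0252 and 0.033 m and angle between the x axis of cap_grip and the x axis of collar, either way round between 0.25 and 0.6 rad and horizontal distance between cap_grip and collar below 0.01 m).
It fails at once if one of the other loose things was moved more than 30 mm (distance of any of mirror_a, lens_tube, screwdriver, puck, post_b, optic_case from where it was at the start of the episode above 0.03 m).
It also fails if it takes over 64 s, if anything falls off the work surface, if the arm or the gripper's body presses on something with over 40 N, if the wrist force passes 120 N, or if a joint passes its speed limit or range.

ROBOT

A 6-joint arm with a two-finger parallel gripper is mounted at the origin on the work surface. World frame = base frame: x ahead of the robot, y to its left, z up, the work surface at z = 0. Lengths are in m, angles in rad, forces in N, time in s.
With the tool pointing down it reaches from about 0.275 to 0.775 m from the base axis. Payload 14.6 kg.
Tool frame: the origin (TCP) lies midway between the tips of the shut fingers; the grasp point (between the pads) lies 19 mm behind it; z points along the fingers, y is the direction in which the jaws open and shut (so a half turn about z gives the same grasp; the last joint's range is limited). The gripper opens to 85 mm and grips with 20 to 120 N. Pads are 22 mm wide; open, the fingers measure 114 mm over their backs; the gripper's body (76 mm by 85 mm) begins 54 mm behind the grasp point. The pads swing forward as they close: fully open they stand 13 mm farther back than shut.
Start: joints at [1.023, 0.263, -0.048, 1.259, 0, 1.415], TCP at [0.201, 0.485, 0.231] pointing down, gripper open.
Joint ranges: [-2.65, 2.65], [-0.89, 1.7], [-1.18, 1.37], [-2.13, 2.11], [-1.35, 1.29], [-3.14, 3.14]. Speed limits (rad/s): [1.89, 1.89, 2.57, 2.79, 3.14, 3.14].

INTERFACE

Orientations are given as a 3x3 rotation matrix whose columns are the frame's x, y, z axes.
In Python, from station import robot gives the robot as it stands. Calls block until the motion is done:
- robot.move_to(position, orientation): joint-space move of the TCP to a pose.
- robot.move_l(position, max_speed=0.15, ori=None): straight line of the TCP; ori=None keeps the orientation; max_speed is the mean speed in m/s.
- robot.goto_joints(angles): joint-space move.
- robot.ungrasp() and robot.grasp(): open the fingers fully, or close them until they stop; the grip force is fixed at half the most.
- robot.wait(seconds).
- robot.inverse_kinematics(position, orientation): joint angles nearest the present ones, or None.
- robot.read_state(): the state.
- robot.capture(name): name is "scene" or "top" or "wrist"; returns the picture (384x512x3 uint8, red, green, blue); there is no depth.
- robot.camera_info(name): a dict with "fx", "fy", "cx", "cy" (pixels), "T" (4x4, takes a point from camera to world coordinates); the wrist camera has in their place "mount" (4x4, takes a point from camera to tool coordinates, whose origin is the TCP and whose axes are the flange's). Camera axes: x right, y up, looking along -z (the intrinsics and any distortion apply to the point x, -y, -z); pixel columns grow to the right and rows downward; lengths in m; the calibration is good to about 2 mm. A picture is of the moment at which its call begins: read the wrist's pose just before it. camera_info takes no time and is no camera call.
A pose or a line that the arm cannot do raises robot.PlanningError and nothing moves.
- robot.finish_job(): hands the job in, once; it reports no verdict.
The state is a dict: "t": time; "joint_pos": joint angles; "joint_velocities": joint speeds; "joint_efforts": joint torques, N m; "tcp_pos": TCP position; "ee_rot": TCP orientation; "wrist_force": force on the tool from outside, world axes, zero at the start; "wrist_torque": the same for the moment, N m; "finger_gap": opening from 0.0 (shut) to 1.0 (fully open).
Only numpy, scipy, OpenCV 4.12 (cv2) and the standard library are available. Lean on these libraries where they do the work, as an engineer would, in place of code of your own. Each camera call takes 0.05 s, during which the arm holds its last target. There are 200 camera calls.

## Working session

There is one attempt and no reset: what is moved stays moved. The work goes in short steps, each a Python script; the robot and the scene stay as the last script left them, time stands still between calls to the robot, and variables do not carry over. Pictures are saved under pics/ and viewed, about 8 in all and at most 12, crops included, and the job is handed in when it is done.

```bash
ls; mkdir -p pics
python3 - <<'E'
from station import robot
import cv2,numpy as np
np.set_printoptions(precision=4,suppress=True)
ims=[]
for n in("scene","top"):
    im=robot.capture(n); cv2.imwrite(f"pics/{n}0.png",im[:,:,::-1]); print(n,robot.camera_info(n))
print(robot.camera_info("wrist"));print(robot.read_state())
E
```

```text
pics
scene {'fx': 454.9402349476341, 'fy': 454.9402349476341, 'cx': 258.62228120386516, 'cy': 195.8039502660846, 'T': array([[ 0.6397, -0.4445,  0.6271,  1.3092],
       [ 0.7686,  0.3636, -0.5264, -0.6087],
       [ 0.0059,  0.8187,  0.5742,  0.8065],
       [ 0.    ,  0.    ,  0.    ,  1.    ]])}
top {'fx': 479.7559018548903, 'fy': 479.7559018548903, 'cx': 259.4001351456243, 'cy': 192.67438056026, 'T': array([[ 0.0118,  0.9889, -0.1481,  0.3471],
       [-0.9996,  0.0153,  0.0227,  0.0188],
       [ 0.0247,  0.1478,  0.9887,  1.377 ],
       [ 0.    ,  0.    ,  0.    ,  1.    ]])}
{'fx': 295.813793533457, 'fy': 295.813793533457, 'cx': 257.5246315352647, 'cy': 190.9182366655665, 'mount': array([[ 0.    ,  0.9502,  0.3116,  0.0811],
       [ 1.    , -0.0002,  0.0004, -0.0001],
       [ 0.0005,  0.3116, -0.9502, -0.1431],
       [ 0.    ,  0.    ,  0.    ,  1.    ]])}
{'t': 0.1, 'joint_pos': array([ 1.0227,  0.2635, -0.0489,  1.2594, -0.    ,  1.4155]), 'joint_velocities': array([ 0.0003, -0.0011,  0.0014, -0.0003,  0.0003,  0.0016]), 'joint_efforts': array([ -0.0029, -63.8582,  38.5062,   0.0101,  -0.0003,  -0.    ]), 'tcp_pos': array([0.2008, 0.4848, 0.2309]), 'ee_rot': array([[-0.9238,  0.3828, -0.0005],
       [ 0.3828,  0.9238, -0.0008],
       [ 0.0001, -0.001 , -1.    ]]), 'wrist_force': array([-0.2477, -0.5251,  0.2921]), 'wrist_torque': array([-0.0385,  0.0113,  0.0047]), 'finger_gap': 0.9962064334141449}
```

View pics/top0.png

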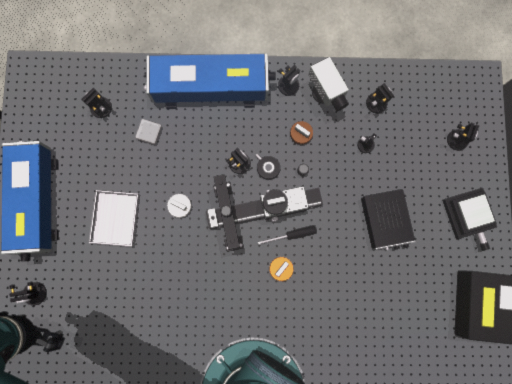

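View pics/scene0.png

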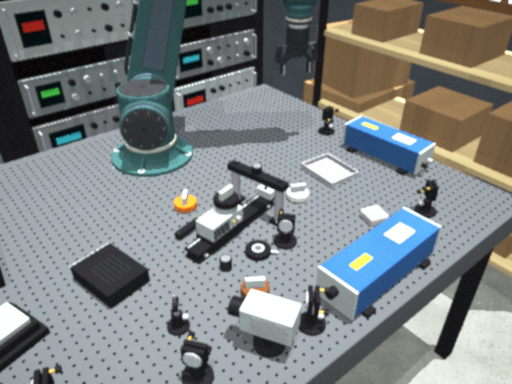

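The top view shows the capped head at about (276,204), the bridge at (228,212), the tray at (115,218), and the rail running from (320,197) to (210,218). I'll zoom in next.

Run:
```python
import cv2
im=cv2.imread("pics/top0.png")
c=im[140:290,190:340]; cv2.imwrite("pics/c1.png",cv2.resize(c,(600,600),interpolation=cv2.INTER_CUBIC))
```

```text
(no output)
```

View pics/c1.png

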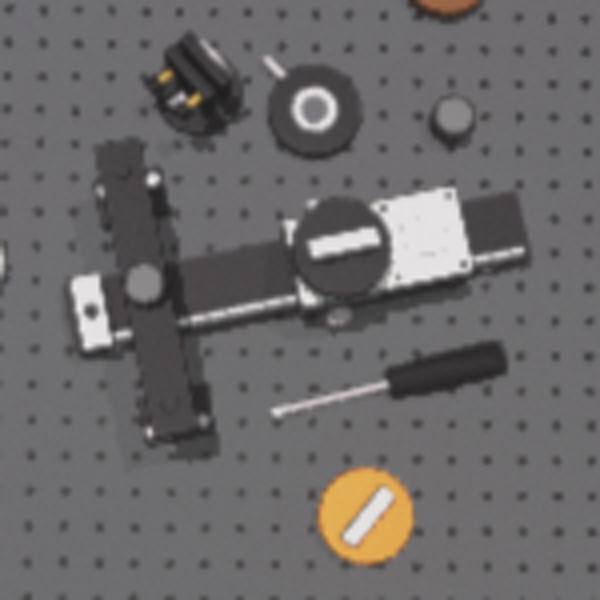

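The crop shows the grip bar from (308,247) to (379,236), which is original pixel (275.9,200.4). It also gives the box back edge at (457..470,190..270), the bridge tube at (146,283) and the end stop at (90,312). Next I'll compute positions and look with the wrist camera.

```bash
cat > h.py <<'E'
from station import robot
import cv2,numpy as np
np.set_printoptions(precision=4,suppress=True)
def cam(n,st=None):
    i=robot.camera_info(n)
    if n!="wrist": return i,i["T"]
    st=st or robot.read_state()
    T=np.eye(4);T[:3,:3]=st["ee_rot"];T[:3,3]=st["tcp_pos"]
    return i,T@i["mount"]
def ray(c,uv,z):
    i,T=c
    d=T[:3,:3]@np.array([(uv[0]-i["cx"])/i["fx"],-(uv[1]-i["cy"])/i["fy"],-1])
    return T[:3,3]+d*(z-T[2,3])/d[2]
def proj(c,p):
    i,T=c;q=T[:3,:3].T@(np.array(p)-T[:3,3])
    return np.array([i["cx"]+i["fx"]*q[0]/-q[2],i["cy"]-i["fy"]*q[1]/-q[2]])
def R(yaw): # tool x axis at yaw, pointing down
    c,s=np.cos(yaw),np.sin(yaw)
    return np.array([[c,s,0],[s,-c,0],[0,0,-1.]])
E
python3 - <<'E'
from h import *
c=cam("top")
f=lambda u,v,z:ray(c,(190+u/4-.375,140+v/4-.375),z)
a,b=f(379,236,.149),f(308,247,.149);print("bar",a,b,(a+b)/2,np.linalg.norm(a-b))
d=(b-a);print("yaw bar",np.arctan2(d[1],d[0]))
print("lens",f(146,283,.155),"bridge bar ends",f(119,143,.133),f(185,432,.133))
print("stop",f(90,312,.056),"back corners",f(455,190,.086),f(472,270,.086))
print("rail end",f(520,195,.03),f(527,255,.03))
r,l=f(295,303,.030),f(527,255,.030)
e=l-r;print("rail edge yaw",np.arctan2(-e[1],-e[0]))
im=cv2.imread("pics/top0.png")
for p in[(92,190),(137,192),(136,246),(91,245),(114,218)]:print("tray",ray(c,p,.022))
E
```

```text
bar [ 0.5165 -0.0742  0.149 ] [ 0.5086 -0.0283  0.149 ] [ 0.5126 -0.0512  0.149 ] 0.0465542224809766
yaw bar 1.7405529518067488
lens [0.4831 0.0754 0.155 ] bridge bar ends [0.5779 0.0961 0.133 ] [0.3895 0.0492 0.133 ]
stop [0.4735 0.118  0.056 ] back corners [ 0.5577 -0.1308  0.086 ] [ 0.5029 -0.1423  0.086 ]
rail end [ 0.564  -0.1838  0.03  ] [ 0.5209 -0.1885  0.03  ]
rail edge yaw 1.7896394030511673
tray [0.5504 0.4624 0.022 ]
tray [0.5467 0.3353 0.022 ]
tray [0.3942 0.3306 0.022 ]
tray [0.3954 0.4554 0.022 ]
tray [0.4717 0.396  0.022 ]
```

Run:
```python
from h import *
for y0 in(1.795,1.795-np.pi):
    for dy in(0,np.pi/3):print(y0+dy,robot.inverse_kinematics([.5126,-.0512,.126],R(y0+dy)))
    print("push",robot.inverse_kinematics([.535,-.16,.055],R(y0)),"tray",robot.inverse_kinematics([.4717,.396,.03],R(y0+np.pi/3)))
y=1.795-np.pi
robot.move_to([.5126,-.0512,.26],R(y))
st=robot.read_state();im=robot.capture("wrist");cv2.imwrite("pics/w1.png",im[:,:,::-1]);print(st["t"],st["tcp_pos"])
np.save("w1.npy",cam("wrist",st)[1])
```

```text
1.795 [-0.2578  0.3029 -0.2879  0.98    0.      1.0888]
2.8421975511965973 [-0.2578  0.3029 -0.2879  0.98    0.      0.0416]
push [-0.4365  0.4307 -0.2974  0.8426  0.      0.9101] tray [ 0.5661  0.5383 -0.1767  0.8559  0.      0.8655]
-1.3465926535897932 [-0.2578  0.3029 -0.2879  0.98    0.     -2.0528]
-0.29939510239319556 [-0.2578  0.3029 -0.2879  0.98    0.     -3.1   ]
push [-0.4365  0.4307 -0.2974  0.8426  0.     -2.2315] tray [ 0.5661  0.5383 -0.1767  0.8559  0.     -2.276 ]
3.0083 [ 0.5126 -0.0509  0.26  ]
```

View pics/w1.png

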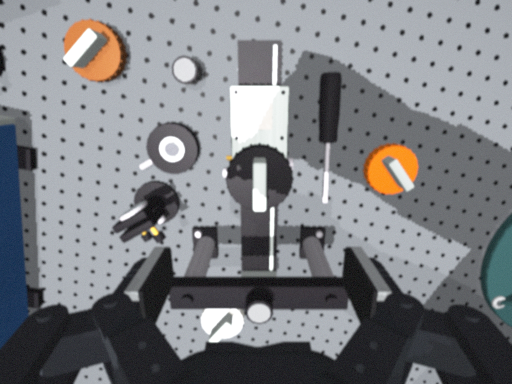

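The wrist view shows the grip bar's top at about (260,184), the cap at (260,178), the box back edge at row ~86 and the bridge at row ~293. The image looks well aligned with the rail. I'll refine from this picture.

Run:
```python
from h import *
im=cv2.imread("pics/w1.png");c=(robot.camera_info("wrist"),np.load("w1.npy"))
g=cv2.cvtColor(im,cv2.COLOR_BGR2GRAY)
roi=g[150:222,232:288].copy()
m=(roi>150).astype(np.uint8)
n,l,s,ce=cv2.connectedComponentsWithStats(m)
for k in range(1,n):
    if s[k,4]>100:
        pts=np.argwhere(l==k)[:,::-1].astype(np.float32)
        (u,v),wh,a=cv2.minAreaRect(pts);print(s[k],(u+232,v+150),wh,a)
        box=cv2.boxPoints(((u,v),wh,a))+[232,150];print(box,[ray(c,p,.149)[:2] for p in box])
print(g[150:222:3,260])
print(g[200,240:285],g[165,240:285])
# box back face corners
mm=(g[75:150,220:300]>170).astype(np.uint8);n,l,s,ce=cv2.connectedComponentsWithStats(mm);print(s)
for p in[(230,86),(289,86)]:print("back",ray(c,p,.086))
# rail axis direction: rail sides at far end
for p in[(238,42),(281,42)]:print("rail end",ray(c,p,.03))
print("lens",ray(c,(259.5,312),.155))
for p in[(171,280),(347,280)]:print("bar top edge",ray(c,p,.133))
```

```text
[ 20  12  15  50 678] (259.0, 186.5) (49.0, 14.0) 90.0
[[252. 162.]
 [266. 162.]
 [266. 211.]
 [252. 211.]] [array([ 0.5215, -0.0723]), array([ 0.5095, -0.0751]), array([ 0.4988, -0.0301]), array([ 0.5115, -0.0272])]
[ 46  47  10  25 174] (282.5, 209.0) (24.0, 9.0) 90.0
[[278. 197.]
 [287. 197.]
 [287. 221.]
 [278. 221.]] [array([ 0.4914, -0.0459]), array([ 0.4834, -0.0477]), array([ 0.4774, -0.0247]), array([ 0.4856, -0.0228])]
[  0  48   9  24 137] (236.0, 209.5) (8.0, 23.0) 0.0
[[232. 221.]
 [232. 198.]
 [240. 198.]
 [240. 221.]] [array([ 0.5275, -0.0132]), array([ 0.532 , -0.0356]), array([ 0.5249, -0.0372]), array([ 0.5202, -0.0149])]
[ 56  56  63 128 165 235 238 238 239 238 237 237 237 237 239 255 255 255
 255 255 255  83  82  78]
[ 88  87  89  89  86  89  86  93  85  86  82  98 183 255 255 255 255 255
 255 255 255 255 255 255 255 255 190  92  81  84  84  88  84  85  85  82
  85  83  83  82  82  82  80 103 140] [ 62  53  51  48  47  48  46  49  49  50  49  57 114 186 227 236 237 238
 238 237 235 237 233 235 231 206 138  71  47  47  55  47  50  56  46  51
  48  48  47  51  46  47  48  46  54]
[[   0    0   80   75 1639]
 [   0    0   69   75 4347]
 [  62    0    5    6   14]]
back [ 0.5581 -0.1298  0.086 ]
back [ 0.5    -0.1431  0.086 ]
rail end [ 0.5634 -0.1784  0.03  ]
rail end [ 0.5157 -0.1893  0.03  ]
lens [0.4804 0.077  0.155 ]
bar top edge [0.5774 0.0757 0.133 ]
bar top edge [0.3943 0.034  0.133 ]
```

Run:
```python
from h import *
y=1.797;P=[.5108,-.0512]
robot.move_to(P+[.24],R(y));robot.move_l(P+[.128],.1)
f0=robot.read_state()["wrist_force"];print(f0)
robot.grasp();robot.wait(.2)
s=robot.read_state();print(s["t"],s["tcp_pos"],s["wrist_force"],s["wrist_torque"],s["finger_gap"])
```

```text
[ 0.5856 -0.3896 -0.6904]
7.8417 [ 0.511  -0.0512  0.1282] [0.0397 0.5208 5.6871] [ 0.1734 -0.068   0.0175] 0.12191671491134794
```

Run:
```python
from h import *
P=[.5108,-.0512]
for z in(.1265,.125,.123,.121):
    robot.move_l(P+[z],.03);robot.wait(.15)
    s=robot.read_state();print(s["t"],s["tcp_pos"],s["wrist_force"],s["wrist_torque"])
```

```text
8.2417 [ 0.511  -0.0512  0.1267] [-0.347   1.0512  5.7671] [ 0.2281  0.0247 -0.004 ]
8.6417 [ 0.511  -0.0512  0.1253] [0.6987 0.599  7.2335] [0.2353 0.0512 0.0446]
9.0417 [ 0.511  -0.0512  0.1233] [-0.2752  0.6715  7.2623] [0.2286 0.1331 0.0157]
9.4417 [ 0.511  -0.0512  0.1214] [-1.5424  1.708   8.8298] [ 0.2347  0.2467 -0.031 ]
```

Run:
```python
from h import *
robot.move_l([.5108,-.0512,.1206],.03)
q0=np.array(robot.read_state()["joint_pos"])
for a in np.deg2rad([10,20,30,40,50,60]):
    q=q0.copy();q[5]-=a;robot.goto_joints(q)
    s=robot.read_state();print(round(s["t"],2),s["tcp_pos"],s["wrist_force"],s["wrist_torque"],np.arctan2(s["ee_rot"][1,0],s["ee_rot"][0,0])-1.797,s["finger_gap"])
```

```text
9.98 [ 0.5113 -0.0513  0.1215] [-0.7702  0.4633  8.7832] [0.0072 0.2046 0.0466] 0.17543787670110844 0.11942495687858876
10.28 [ 0.5114 -0.0514  0.1215] [-0.418   0.3819  8.7298] [0.0401 0.0907 0.0402] 0.3499723838316313 0.12229362968277953
10.57 [ 0.5114 -0.0514  0.1215] [-0.9505 -0.0294  9.0974] [0.0382 0.0682 0.0671] 0.524471964671253 0.12610119620373242
10.86 [ 0.5115 -0.0514  0.1215] [ 0.316  -0.0286  9.6373] [-0.0498  0.0667  0.0208] 0.6989793228918135 0.12559526453291683
11.15 [ 0.5114 -0.0514  0.1215] [ 0.3767 -0.1191  9.0222] [-0.003   0.0632  0.0418] 0.873537169417695 0.1263040632025263
11.44 [ 0.5115 -0.0514  0.1215] [0.4515 1.409  8.9069] [-0.0566  0.0481  0.0726] 1.0481044565082802 0.12868369645337915
```

Run:
```python
from h import *
for z in(.128,.134,.142,.17,.25):
    robot.move_l([.5112,-.0513,z],.05 if z<.2 else .12)
    s=robot.read_state();print(round(s["t"],2),s["tcp_pos"],s["wrist_force"],s["wrist_torque"],s["finger_gap"])
robot.wait(.2)
s=robot.read_state();im=robot.capture("wrist");cv2.imwrite("pics/w2.png",im[:,:,::-1])
```

```text
11.73 [ 0.5115 -0.0515  0.1284] [1.2184 0.4719 4.4416] [-0.0522 -0.109   0.065 ] 0.12874030294097513
12.0 [ 0.511  -0.0513  0.134 ] [-1.0243 -0.2815 -1.7152] [-0.0021  0.0318  0.0041] 0.12329944967961111
12.31 [ 0.5113 -0.0513  0.1422] [ 0.1823 -0.5248 -0.0906] [-0.0107  0.018   0.016 ] 0.12174251893529534
13.02 [ 0.5112 -0.0513  0.1699] [ 0.7264  0.2967 -0.4738] [-0.0247  0.029  -0.0125] 0.12470218466664051
13.83 [ 0.5109 -0.0512  0.2493] [-0.4123  0.0641 -1.3018] [-0.0117  0.0007  0.0069] 0.12440815489378866
```

View pics/w2.png

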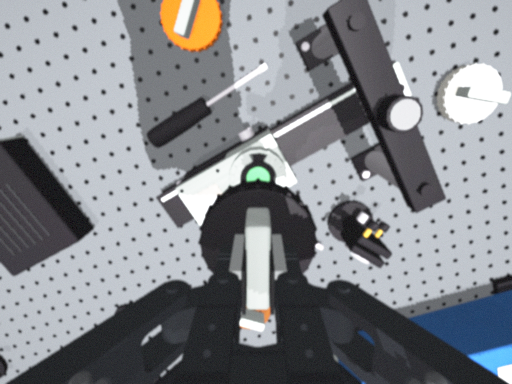

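The cap is off and held: the bare collar with its green optic shows at (258,175), and the head has not moved. Next I'll carry the cap to the tray.

Run:
```python
from h import *
T=[.4717,.396]
robot.move_l([.5112,-.0513,.28],.15)
robot.move_l(T+[.28],.25)
robot.move_l(T+[.07],.15);robot.move_l(T+[.042],.08);robot.wait(.2)
f0=np.mean([robot.read_state()["wrist_force"][2]]);print("f0",f0)
for z in np.arange(.038,.026,-.001):
    robot.move_l(T+[z],.03);robot.wait(.1)
    s=robot.read_state();f=s["wrist_force"][2];print(round(s["t"],2),s["tcp_pos"],f)
    if f-f0>5:break
robot.wait(.2);im=robot.capture("wrist");cv2.imwrite("pics/w3.png",im[:,:,::-1]);im=robot.capture("scene")
```

```text
f0 -0.577610770771037
19.02 [0.4717 0.396  0.038 ] -1.8076785145189935
19.37 [0.4717 0.396  0.037 ] -0.6915403786344214
19.72 [0.4716 0.396  0.036 ] -1.161110294147723
20.07 [0.4717 0.396  0.035 ] -0.5227899681683663
20.42 [0.4717 0.396  0.034 ] -1.169260066376756
20.77 [0.4717 0.396  0.033 ] -0.20572652741006647
21.12 [0.4719 0.3961 0.0322] 4.007849888488874
21.47 [0.4719 0.3962 0.0322] 19.636532790059935
```

View pics/w3.png

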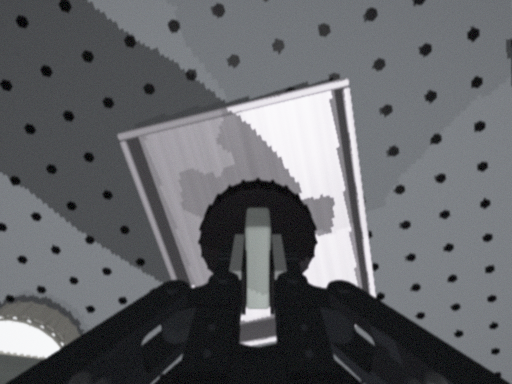

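The cap stands on the tray floor, with contact at TCP z=0.0322 as predicted; in the picture it sits inside the tray walls. I'll release it and go to the back of the head.

Run:
```python
from h import *
T=[.4717,.396]
robot.move_l(T+[.0323],.03);robot.wait(.2);print(robot.read_state()["wrist_force"])
robot.ungrasp();robot.wait(.2)
robot.move_l(T+[.1],.08)
robot.wait(.1);cv2.imwrite("pics/w4.png",robot.capture("wrist")[:,:,::-1])
robot.move_l(T+[.28],.2)
y=1.797-np.pi;s=np.array([np.cos(1.797),np.sin(1.797),0]);B=np.array([.530,-.137,0])
p=B-.038*s
robot.move_l(p+[0,0,.28],.3)
robot.move_to(p+[0,0,.25],R(y))
robot.grasp()
robot.move_l(p+[0,0,.055],.15)
st=robot.read_state();print(st["t"],st["tcp_pos"],st["wrist_force"],st["finger_gap"])
a=robot.capture("scene");b=robot.capture("wrist");cv2.imwrite("pics/s5.png",np.hstack([cv2.resize(x,(400,300)) for x in(cv2.imread("pics/w4.png")[:,:,::-1],b)])[:,:,::-1])
```

```text
[ 0.2055 -0.4871  2.5639]
31.425 [ 0.5389 -0.1742  0.0557] [-0.2721  0.809  -0.0408] 0.002071029441529113
```

View pics/s5.png

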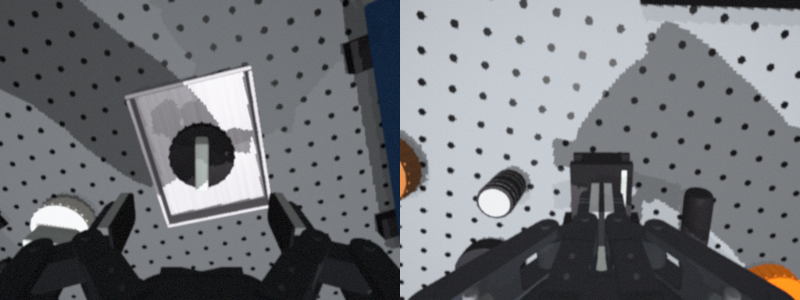

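The left half shows the cap standing upright near the tray's centre. In the right half the shut fingers are behind the head, centred over the rail and clear of everything. I'll push now.

Run:
```python
from h import *
s=np.array([np.cos(1.797),np.sin(1.797),0]);p0=np.array([.530,-.137,.055])-.038*s
def go(d,v):
    robot.move_l(p0+d*s,v);st=robot.read_state();f=-st["wrist_force"]@s
    print(round(st["t"],2),round(d,4),st["tcp_pos"],round(f,1),round((np.array(st["tcp_pos"])-p0)@s,4));return f
go(.022,.06)
for d in(.035,.06,.09,.12,.14):
    f=go(d,.05)
    if f>15:raise SystemExit
d=.14
while d<.185:
    d+=.003;f=go(d,.03)
    if f>14:break
robot.wait(.2);st=robot.read_state();print(st["wrist_force"],st["tcp_pos"])
cv2.imwrite("pics/t6.png",robot.capture("top")[:,:,::-1]);cv2.imwrite("pics/s6.png",robot.capture("scene")[:,:,::-1])
c=cv2.imread("pics/t6.png")[140:290,190:340];cv2.imwrite("pics/c6.png",cv2.resize(c,(600,600),interpolation=cv2.INTER_CUBIC))
```

```text
32.04 0.022 [ 0.5336 -0.1523  0.0551] 0.7 0.0223
32.45 0.035 [ 0.5305 -0.1395  0.055 ] -0.5 0.0355
33.1 0.06 [ 0.525  -0.1153  0.055 ] -0.0 0.0603
33.85 0.09 [ 0.5182 -0.0861  0.055 ] 0.9 0.0903
34.6 0.12 [ 0.5115 -0.0568  0.055 ] -0.3 0.1203
35.15 0.14 [ 0.507  -0.0373  0.055 ] -0.2 0.1403
35.4 0.143 [ 0.5065 -0.0346  0.055 ] 0.6 0.143
35.65 0.146 [ 0.5058 -0.0317  0.055 ] 1.4 0.1461
35.9 0.149 [ 0.5051 -0.0287  0.055 ] 1.3 0.1491
36.15 0.152 [ 0.5044 -0.0258  0.055 ] 2.4 0.1521
36.4 0.155 [ 0.5037 -0.0229  0.055 ] 1.4 0.1551
36.65 0.158 [ 0.5031 -0.02    0.055 ] 1.6 0.1581
36.9 0.161 [ 0.5033 -0.0195  0.0555] 22.5 0.1585
[  1.6147 -21.1822   1.126 ] [ 0.5033 -0.0196  0.0555]
```

View pics/c6.png

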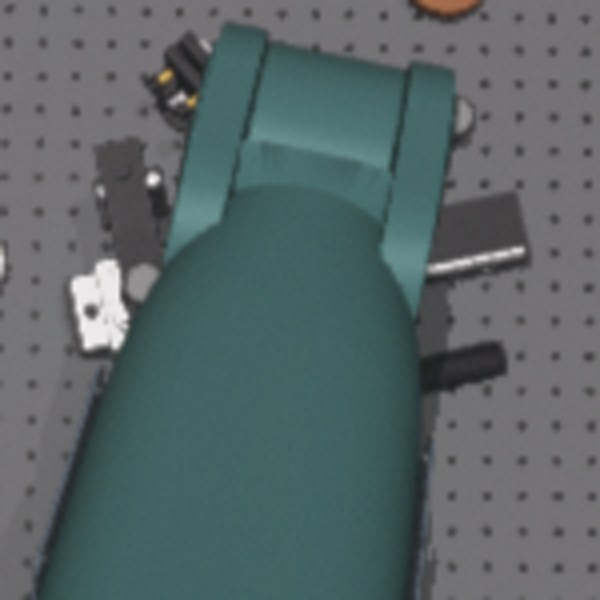

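The head's box now touches the end stop at (100,310), and force jumped to about 22 N after 131 mm of travel against about 131 mm predicted. I'll withdraw and check the result.

Run:
```python
from h import *
s=np.array([np.cos(1.797),np.sin(1.797),0]);p0=np.array([.530,-.137,.055])-.038*s
robot.wait(.2);robot.move_l(p0+.11*s,.1);robot.move_l(p0+.0*s+[0,0,.1],.2)
robot.move_l([.40,-.25,.3],.25);robot.wait(.3)
st=robot.read_state();print(st["t"],st["wrist_force"])
im=robot.capture("top")[:,:,::-1].copy();cv2.imwrite("pics/t7.png",im)
c=im[150:260,80:340];cv2.imwrite("pics/c7.png",cv2.resize(c,(780,330),interpolation=cv2.INTER_CUBIC))
```

```text
40.2583 [ 0.4061  0.3539 -0.2858]
```

View pics/c7.png

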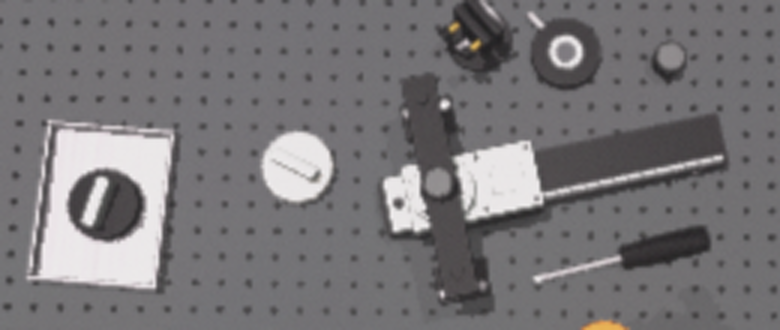

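The cap stands near the tray's centre at (105,204). The head is against the stop with its collar centred under the bar and lens at (438,183), and the bystanders have not moved. One numeric check, then I'll hand in.

Run:
```python
from h import *
c=cam("top");s=np.array([np.cos(1.797),np.sin(1.797),0])
f=lambda u,v,z:ray(c,(80+u/3-.33,150+v/3-.33),z)
b=(f(531,141,.086)+f(543,208,.086))/2
e=(f(438,183,.155)-b)@s
print("lens-back along rail",e,"cap",f(105,204,.053+.0),"tray",ray(c,(114,218),.022))
if abs(e-.088)<.006: robot.finish_job();print("done")
```

```text
lens-back along rail 0.08737640591498239 cap [0.4698 0.3856 0.053 ] tray [0.4717 0.396  0.022 ]
the job is handed in; nothing more can be done
done
```

The job is handed in: the cap is off and standing upright in the steel tray, and the sensor head is home against the end stop. The hand-in reports no verdict. The robot's clock read 40 s of the 64 s allowed just before it.

- **Cap removal:** I gripped the bar and pressed the cap down about 6.5 mm, with the wrist reading 9–9.5 N. I turned it 60° anticlockwise while pressed, let it spring up and lifted it off. The head did not visibly move.
- **Cap in the tray:** It touched the tray floor at the predicted height, and the wrist force reached 19.6 N on the last downward step. I unloaded it to about 2.6 N before letting go. The later picture shows it upright, about 10 mm from the tray's centre, inside the 55 × 40 mm limits.
- **Head home:** I pushed it under the bridge until the force jumped to about 22 N, after about 131 mm of travel. In the last picture its back face is 87.4 mm behind the lens tube, against 88 mm expected when home; one pixel is about 2.6 mm.
- **Bridge and other things:** In the last picture the mirror mount, meter head, small tube and screwdriver stand where they were. The pinhole post and clear case were outside that crop, so I did not check them. I could not measure force on the bridge, but the arm never went near it at bar height.

One reading disagreed: the sliding force was only about 0–2.5 N, below the 3–7 N given. Those readings were taken at the end of each step, and the force rose only once the head met the stop.

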